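Load a casting plate under the hold-down leaf of a film-casting board and hold it flat

ROBOT

A 6-joint arm with a two-finger parallel gripper is mounted at the origin on a cart in front of the work surface, level with it; the furniture and walls round the work are solid. World frame = base frame: x ahead of the robot, y to its left, z up, the work surface at z = 0. Lengths are in mm, angles in rad, forces in N, time in s.
With the tool pointing down it reaches from about 350 to 975 mm from the base axis. Payload 7.1 kg.
Tool frame: the origin (TCP) lies at the very end of the fingers, on their centre line; the grasp point (between the pads) lies 19 mm behind it; z points along the fingers, y is the line along which they close (so a half turn about z gives the same grasp; the last joint's range is limited). The gripper opens to 88 mm and grips with 3 to 60 N. Pads are 20 mm wide; open, the fingers measure 115 mm over their backs; the gripper's body (75 mm by 178 mm) begins 61 mm behind the grasp point.
Start: joints at [1.184, 0.423, 1.63, -0, 1.089, -0.019], TCP at [224.695, 583.195, 222.675] pointing down, gripper open.
Joint ranges: [-3, 3], [-0.9, 2.11], [0.09, 2.58], [-1.31, 4.45], [0.11, 2.69], [-2.54, 2.54]. Speed limits (rad/s): [2.39, 2.39, 3.01, 3.14, 3.14, 3.14].

INTERFACE

Orientations are given as a rotation vector (axis times angle).
In Python, from workcell import * gives the robot as it stands.
- The arm moves only by the tool step_arm, never from a script. Its argument "deltas" is a list of rows, each a list of 3 entries, a list of its own where there are three numbers: the shift along the tool's x, y, z in units of 300 mm (1.0 is 300 mm), then the turn, a rotation vector about the tool's x, y, z in units of 1.5 rad (1.0 is 1.5 rad), then the gripper command: -1 is shut, 1 is fully open, values between are in proportion. In form: [[[dx, dy, dz], [rx, ry, rz], gripper], ...]. A call has 1 to 20 rows; each row is the pose to reach, as a shift and turn from the pose commanded when the call began, along the tool's axes at that moment; what a row does not reach only later rows make up. A row lasts 1/12 s, in which the tool goes at most 41.7 mm and 7.16 degrees, less where a joint would pass 70% of its speed; a pose out of reach is approached as far as the arm can. A call with a number of a shift or a turn outside -1 to 1 is refused whole. A call with a gripper value outside its range is refused whole. The fingers move at their own pace and stop on an object; the grip force is fixed at half the most. Time passes only in rows, so rows that repeat a pose let the fingers close. It gives the time, the measured TCP pose, the force, the opening and the grip force at its end, in the units of the state.
- get_obs(): the state, without advancing time (a new reading comes with each control period).
- get_image(name): name is "scene" or "top" or "wrist"; returns a dict with "pixels" (480x640x3 uint8, red, green, blue), "fx", "fy", "cx", "cy" (pixels), "T" (4x4, takes a point from camera to world coordinates). Camera axes: x right, y down, z forward; pixel columns grow to the right and rows downward; lengths in mm; the calibration is good to about 2 mm. A picture is of the moment at which its call begins. There is no depth.
- close_job(): hands the job in; it is judged then, once.
The state is a dict: "t": time; "qpos": joint angles; "qvel": joint speeds; "joint_torque": joint torques, N m; "ee_pos": TCP position; "orientation": TCP orientation; "ft_force": force on the tool from outside, world axes, zero at the start; "moment": the same for the moment, N m; "width": finger opening in mm; "grasp_force": force on a finger pad.
Only numpy, scipy, OpenCV 4.12 (cv2) and the standard library are available. Lean on these libraries where they do the work, as an engineer would, in place of code of your own. Each camera call takes 0.05 s, during which the arm holds its last target. There are 200 camera calls.

TASK

Load the loose aluminium plate into the film-casting board: lay it on the bed with its plain end (not the end with the hanging hole) between the locating pins and tucked under the sprung steel hold-down leaf, fully home against the stop, without lifting the leaf and without disturbing the applicator, beaker and tape roll. Then press down firmly on top of its free part, flat on the bed, and finish while still holding it pressed there, so that I can tighten the clamp screws: do not let go at the end.

Things in the scene. Friction and masses are not known exactly. Their poses are not given: they have to be found in the camera images.
- plate: Loose bare aluminium casting plate, 170 (its x) x 50 (its y) x 6 mm (z), 0.14 kg give or take 30 %, lying flat on the worktop. Origin: centre of the underside; z up. +x points to the plain end, which goes under the leaf; a 12 mm hanging hole goes through it 12 mm from the -x end. Can be pinched across its 50 mm width from above.
- plate_plain_end (a point): Middle of the lower edge of the plate's plain end (85 mm along +x from the plate's origin).
- plate_hole_end (a point): Middle of the lower edge of the plate's hole end (85 mm along -x from the plate's origin).
- casting_board: Film-casting board, fixed on the worktop, 260 (its x) x 130 mm (y): a flat grey bed on rubber feet, with a hinge block across its far end. Origin: on the worktop under the board's centre; +x points along the board to the hinge block, z up. The block's front face is the stop, at x = +105 mm. The plate is home with its end at the stop and its long axis on y = 0 (plate origin at x = +20 mm).
- bed: The board's grey bed slab, 260 x 130 mm, its top 20 mm above the worktop; the plate must lie on it. Origin and axes as the board's. Four steel locating pins, 6 mm thick and 5 mm high, stand on it at x = +50 and +88 mm, y = +-30.5 mm: the plate (50 mm) has 55 mm between them.
- back_stop (a point): Middle of the foot of the stop face, on the bed top (board x = +105 mm); the stop is 14 mm high above the bed. Axes as the board's.
- leaf (a joint): Hold-down leaf: 2 mm steel sheet 116 mm wide, hinged on top of the hinge block (axis along the board's y at x = +109 mm, 41 mm above the worktop), sloping down to its lip towards -x; two black knurled clamp screws on it at y = +-46 mm, tops 44 mm above the worktop. 0 rad: down, as it must stay; positive: lifted (0.07 rad is 3 mm at the lip). A light spring (0.5 N at the lip) holds it down.
- leaf_lip (a point): Underside of the leaf's lip at its middle, the leaf's lowest line, at board x = +65 mm, 9 mm above the bed. From there the slot under the leaf runs 40 mm to the stop, growing higher inside; in front the sheet flares upward for 9 mm as a lead-in.
- applicator: Doctor-blade applicator, a steel frame 55 x 90 x 55 mm standing on the worktop to the right of the board. Bystander. Origin: centre of the underside.
- beaker: Small glass beaker, 60 mm across, 71 mm high, to the left beyond the plate. Bystander. Origin: centre of the underside.
- tape: White tape roll, 82 mm across, 19 mm high, lying to the right of the board. Bystander. Origin: centre of the underside.

How it is judged (in metres and radians):
At the end, for the whole second after the job is handed in: The plate lies flat (ends within 2 mm of the bed top), plain end under the leaf, within 5 mm of the stop and of the centre line, aligned to 0.08 rad; the leaf is down (under 0.03 rad); the fingers bear on the plate (over 3 N), it is at rest and pressed on the bed with over 4 N (x of plate_plain_end in the frame of casting_board above 0.1 m and y of plate_plain_end in the frame of casting_board between -0.005 and 0.005 m and angle between the x axis of plate and the x axis of casting_board, either way round below 0.08 rad and z of each of plate_plain_end, plate_hole_end in the frame of back_stop below 0.002 m and z of plate_hole_end in the frame of back_stop above -0.002 m and value of joint leaf below 0.03 rad and contact force between plate and bed above 4 N and contact force between the fingers and plate above 3 N and linear speed of plate below 0.01 m/s); the arm keeps its last pose, push and grip.
It fails at once if the hold-down leaf is lifted (more than 0.07 rad, about 3 mm at the lip) (value of joint leaf above 0.07 rad).
It fails at once if a bystander (applicator, beaker or tape roll) is moved more than 20 mm (distance of any of applicator, beaker, tape from where it was at the start of the episode above 0.02 m).
It also fails if it takes over 45 s, if anything falls off the work surface, if the arm or the gripper's body presses on something with over 40 N, if the wrist force passes 120 N, or if a joint passes its speed limit or range.

## Working session

There is one attempt and no reset: what is moved stays moved. The work goes in short steps, Python scripts to look and compute and a tool call to move; the robot and the scene stay as the last step left them, time stands still between calls to the robot, and variables do not carry over. Pictures are saved under pics/ and viewed, at most 10 in all, crops included, and the job is handed in when it is done.

Besides the shell and the picture viewer there is one more tool, called after "Request:" as name(argument=value, ...), one argument or row to a line, values as JSON. step_arm: Moves the arm, as the interface text tells. Its arguments: {"type":"object","properties":{"deltas":{"type":"array","items":{"type":"array"}}},"required":["deltas"]}

```bash
mkdir -p pics; cat > h.py <<'E'
from workcell import *
import numpy as np, cv2
from scipy.spatial.transform import Rotation as R
def snap(n,f):
    im=get_image(n); cv2.imwrite('pics/'+f+'.png',im['pixels'][:,:,::-1]); np.savez('pics/'+f+'.npz',**{k:im[k] for k in('fx','fy','cx','cy','T')}); return im
def ray(f,u,v,z):
    c=np.load('pics/'+f+'.npz'); T=c['T']; d=T[:3,:3]@np.array([(u-c['cx'])/c['fx'],(v-c['cy'])/c['fy'],1]); o=T[:3,3]
    return o+d*(z-o[2])/d[2]
E
python3 - <<'E'
from h import *
for n in('top','scene'):
    im=snap(n,n+'0'); print(n,im['fx'],im['T'].round(2).tolist())
o=get_obs(); print({k:np.round(v,3).tolist() for k,v in o.items()})
print(R.from_rotvec(o['orientation']).as_matrix().round(3))
E
```

```text
top 537.572872745985 [[-0.01, -1.0, 0.1, 374.99], [-1.0, 0.01, -0.02, -42.28], [0.02, -0.1, -1.0, 1298.44], [0.0, 0.0, 0.0, 1.0]]
scene 508.2460170736599 [[0.7, -0.54, 0.46, -45.26], [-0.71, -0.55, 0.44, -586.49], [0.02, -0.64, -0.77, 996.69], [0.0, 0.0, 0.0, 1.0]]
{'t': 0.1, 'qpos': [1.184, 0.424, 1.631, -0.0, 1.089, -0.019], 'qvel': [0.001, -0.001, -0.004, 0.0, 0.0, 0.001], 'joint_torque': [-0.0, -54.561, -27.432, 0.065, 0.019, -0.0], 'ee_pos': [224.529, 582.758, 222.025], 'orientation': [-0.574, -3.088, 0.002], 'ft_force': [0.778, -0.301, 0.306], 'moment': [-0.035, 0.027, -0.0], 'grasp_force': 0.0, 'width': 87.624}
[[-0.933  0.36  -0.   ]
 [ 0.36   0.933 -0.001]
 [ 0.    -0.001 -1.   ]]
```

View pics/top0.png

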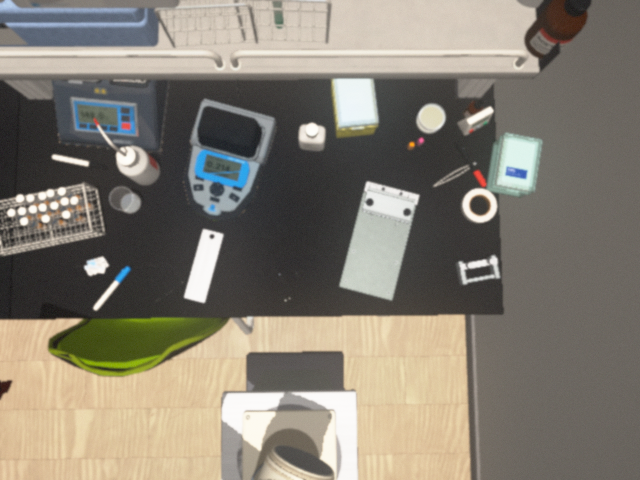

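View pics/scene0.png

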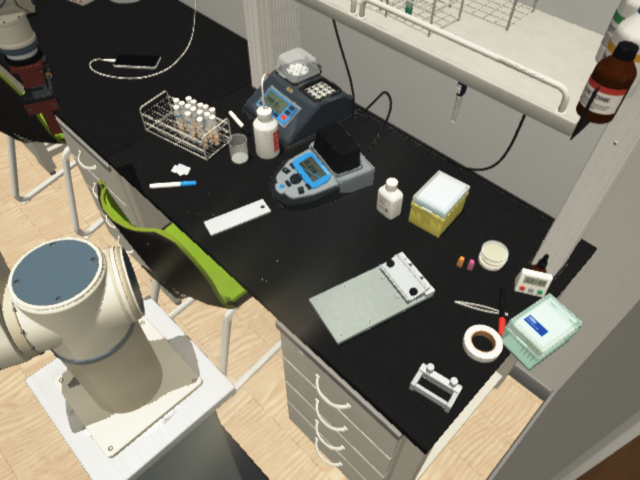

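The top view shows the plate around (204,266) with its hole end at (210,235), so its plain end faces the robot and it needs about a half turn. The board runs from the near edge (367,290) to the hinge block (392,195), with the tape at (480,205) and the applicator at (478,270). I'll enlarge the plate and the board.

```bash
python3 - <<'E'
import cv2,numpy as np
i=cv2.imread('pics/top0.png')
a=cv2.resize(i[225:309,170:240],None,fx=6,fy=6,interpolation=cv2.INTER_CUBIC)
b=cv2.resize(i[175:305,335:425],None,fx=4.2,fy=4.2,interpolation=cv2.INTER_CUBIC)
o=np.zeros((560,800,3),np.uint8);o[:a.shape[0],:420]=a;o[:b.shape[0],421:421+b.shape[1]]=b[:560]
cv2.imwrite('pics/crop0.png',o)
E
```

```text
(no output)
```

View pics/crop0.png

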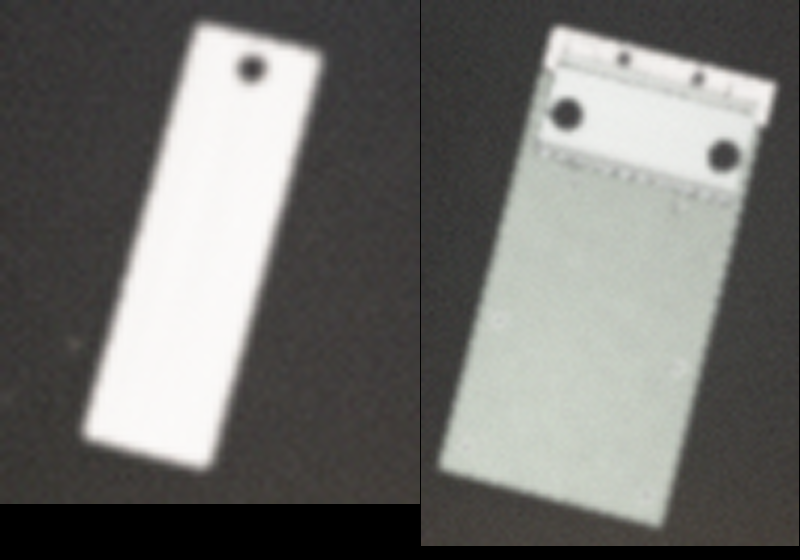

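```bash
python3 - <<'E'
from h import *
def A(U,V): return (U+.5)/6-.5+170,(V+.5)/6-.5+225
def B(U,V): return (U-421+.5)/4.2-.5+335,(V+.5)/4.2-.5+175
P=[ray('top0',*A(*p),6)[:2] for p in((197,22),(325,52),(212,470),(82,437))]
h=(P[0]+P[1])/2;e=(P[2]+P[3])/2;d=e-h
print('plate',np.round(P,1).tolist(),'c',(h+e)/2,'len',np.linalg.norm(d),'w',np.linalg.norm(P[0]-P[1]),np.linalg.norm(P[2]-P[3]),'yaw',np.arctan2(d[1],d[0]))
print('hole',ray('top0',*A(252,68),6))
nl,nr=[ray('top0',*B(*p),20)[:2] for p in((440,468),(662,527))]
s1,s2=[ray('top0',*B(*p),44)[:2] for p in((567,114),(723,156))]
b1,b2=[ray('top0',*B(*p),41)[:2] for p in((555,27),(777,85))]
n=(nl+nr)/2; s=(s1+s2)/2; b=(b1+b2)/2
for a,c in((n,s),(n,b)): d=c-a; print(np.linalg.norm(d),np.arctan2(d[1],d[0]))
for a,c in((nl,nr),(s1,s2),(b1,b2)): d=c-a; print(np.linalg.norm(d),np.arctan2(d[0],-d[1]), 'yaw perp')
print(n,s,b)
E
```

```text
plate [[541.8, 207.6], [529.3, 156.1], [362.5, 199.7], [376.0, 251.4]] c [452.39218952 203.70074385] len 171.9797641616928 w 52.9892321784665 53.38031897762771 yaw 2.8845966476156044
hole [523.02893982 185.33957577   6.        ]
209.8237969675772 -0.2613022766396015
257.4392718320905 -0.2657408797787943
129.59532821012323 -0.2683693610950913 yaw perp
90.89558034125884 -0.27337878282894074 yaw perp
129.87696382389205 -0.26618161648489275 yaw perp
[ 382.15576508 -182.58342588] [ 584.85696081 -236.78906232] [ 630.55845321 -250.19321222]
```

The plate measures 172x53 mm with its centre near (452,204) and yaw 2.885. The board yaw is about -0.266 with its origin near (508,-217). Both agree with the given sizes, so I'll move over the plate.

Request:
step_arm(
  deltas=[
    [[-0.58, -0.45, 0.1], [0, 0, -0.075], 1],
    [[-0.58, -0.45, 0.1], [0, 0, -0.075], 1],
    [[-0.58, -0.45, 0.1], [0, 0, -0.075], 1],
    [[-0.58, -0.45, 0.1], [0, 0, -0.075], 1],
    [[-0.58, -0.45, 0.1], [0, 0, -0.075], 1],
    [[-0.58, -0.45, 0.1], [0, 0, -0.075], 1],
  ],
)

```text
t: 0.6
ee_pos: [339.3, 390.1, 191.5]
orientation: [-0.403, -3.115, 0.005]
ft_force: [-0.3, 0.0, -0.2]
width: 88.0
grasp_force: 0.0
```

```bash
cat >> h.py <<'E'
def to(x,y,z,yaw):
    "print tool-frame delta (units) to a tool-down pose whose tool y axis points along world angle yaw"
    o=get_obs(); M=R.from_rotvec(o['orientation']); p=np.array(o['ee_pos'])
    c,s=np.cos(yaw),np.sin(yaw); G=R.from_matrix(np.array([[-s,c,0],[c,s,0],[0,0,-1]]).T if 0 else np.column_stack(([-s,c,0],[c,s,0],[0,0,-1])))
    print('t',o['t'],'pos',p.round(1),'yaw',round(np.arctan2(*M.as_matrix()[[1,0],1]),3),'d',(M.inv().apply(np.array([x,y,z])-p)/300).round(4),'r',((M.inv()*G).as_rotvec()/1.5).round(4),'F',np.round(o['ft_force'],1),'w',o['width'].__round__(1) if 1 else 0,'g',round(o['grasp_force'],1))
E
python3 -c "
from h import *
to(452.4,203.7,120,1.314)"
```

```text
t 0.6 pos [339.3 390.1 191.5] yaw 1.314 d [-0.5227 -0.5042  0.2397] r [-0.0022 -0.0004 -0.0003] F [-0.3  0.  -0.2] w 88.0 g 0.0
```

Request:
step_arm(
  deltas=[
    [[-0.52, -0.504, 0.24], [0, 0, 0], 1],
    [[-0.52, -0.504, 0.24], [0, 0, 0], 1],
    [[-0.52, -0.504, 0.24], [0, 0, 0], 1],
    [[-0.52, -0.504, 0.24], [0, 0, 0], 1],
    [[-0.52, -0.504, 0.24], [0, 0, 0], 1],
    [[-0.52, -0.504, 0.24], [0, 0, 0], 1],
    [[-0.52, -0.504, 0.24], [0, 0, 0], 1],
    [[-0.52, -0.504, 0.24], [0, 0, 0], 1],
  ],
)

```text
t: 1.27
ee_pos: [451.2, 208.0, 120.1]
orientation: [-0.404, -3.114, 0.001]
ft_force: [-0.1, 1.1, 0.1]
width: 87.7
grasp_force: 0.0
```

```bash
python3 -c "
from h import *
snap('wrist','w1'); to(452.4,203.7,2,1.314)
c=np.load('pics/w1.npz');print(c['T'].round(2).tolist(),c['fx'])"
```

```text
t 1.3167 pos [451.1 209.  120.6] yaw 1.314 d [-0.0089 -0.0159  0.3953] r [-0.0001 -0.0004  0.0002] F [-0.2  0.4 -0.5] w 87.8 g 0.0
[[0.26, 0.92, 0.29, 371.78], [0.97, -0.24, -0.08, 228.35], [-0.0, 0.3, -0.95, 282.17], [0.0, 0.0, 0.0, 1.0]] 416.9410466126752
```

View pics/w1.png

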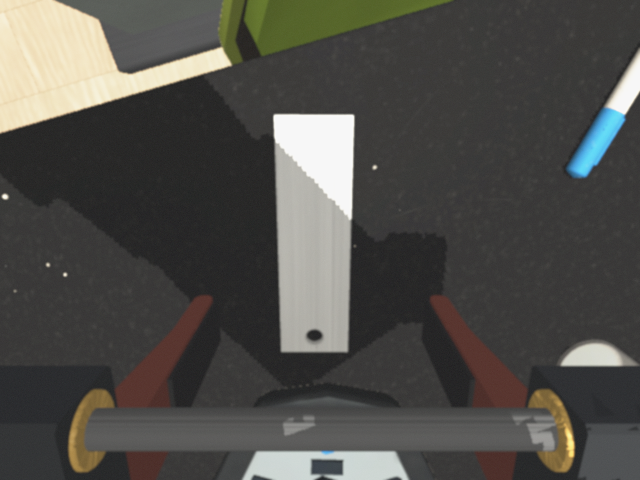

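The wrist view shows the plate squarely between the fingers. Its top corners are at (274,114), (354,114), (349,352) and (281,352).

```bash
python3 -c "
from h import *
P=[ray('w1',*p,6)[:2] for p in((274,114),(354,114),(349,352),(281,352))]
a=(P[0]+P[1])/2;b=(P[2]+P[3])/2;d=a-b;c=(a+b)/2
print(c,np.linalg.norm(d),np.linalg.norm(P[0]-P[1]),np.arctan2(d[1],d[0]))
to(c[0],c[1],2,np.arctan2(d[1],d[0])-np.pi/2)"
```

```text
[452.04645484 202.37952491] 170.9176613923222 50.44622991962026 2.8823166989185967
t 1.3167 pos [451.1 209.  120.6] yaw 1.314 d [-0.0089 -0.0204  0.3953] r [-0.0001 -0.0004  0.0018] F [-0.2  0.4 -0.5] w 87.8 g 0.0
```

Request:
step_arm(
  deltas=[
    [[-0.009, -0.02, 0.15], [0, 0, 0.002], 1],
    [[-0.009, -0.02, 0.3], [0, 0, 0.002], 1],
    [[-0.009, -0.02, 0.3], [0, 0, 0.002], 1],
    [[-0.009, -0.02, 0.3], [0, 0, 0.002], 1],
    [[-0.009, -0.02, 0.3], [0, 0, 0.002], 1],
    [[-0.009, -0.02, 0.3], [0, 0, 0.002], 1],
  ],
)

```text
t: 1.82
ee_pos: [453.5, 203.7, 32.7]
orientation: [0.403, 3.113, 0.002]
ft_force: [0.4, -0.7, -0.0]
width: 87.9
grasp_force: 0.0
```

```bash
python3 -c "
from h import *
to(452,202.4,2,1.312)"
```

```text
t 1.8167 pos [453.5 203.7  32.7] yaw 1.314 d [ 0.0039 -0.0057  0.1022] r [0.0013 0.0016 0.0011] F [ 0.4 -0.7 -0. ] w 87.9 g 0.0
```

Request:
step_arm(
  deltas=[
    [[0.004, -0.005, 0.1], [0, 0, 0], 1],
    [[0.004, -0.005, 0.1], [0, 0, 0], 1],
    [[0.004, -0.005, 0.1], [0, 0, 0], 1],
    [[0.004, -0.005, 0.1], [0, 0, 0], 1],
    [[0.004, -0.005, 0.1], [0, 0, 0], -1],
    [[0.004, -0.005, 0.1], [0, 0, 0], -1],
    [[0.004, -0.005, 0.1], [0, 0, 0], -1],
    [[0.004, -0.005, 0.1], [0, 0, 0], -1],
    [[0.004, -0.005, 0.1], [0, 0, 0], -1],
    [[0.004, -0.005, 0.1], [0, 0, 0], -1],
    [[0.004, -0.005, 0.1], [0, 0, 0], -1],
    [[0.004, -0.005, 0.1], [0, 0, 0], -1],
    [[0.004, -0.005, 0.1], [0, 0, 0], -1],
    [[0.004, -0.005, 0.1], [0, 0, 0], -1],
  ],
)

```text
t: 2.98
ee_pos: [450.9, 201.4, 0.8]
orientation: [0.405, 3.115, 0.0]
ft_force: [-0.2, 0.2, 2.8]
width: 49.3
grasp_force: 30.0
```

The plate is gripped (opening 49.3 mm, 30 N). I'll lift it and carry it with the first half of the turn.

Request:
step_arm(
  deltas=[
    [[0, 0, -0.1], [0, 0, 0], -1],
    [[0, 0, -0.2], [0, 0, 0], -1],
    [[0, 0, -0.3], [0, 0, 0], -1],
    [[0, 0, -0.33], [0, 0, 0], -1],
    [[-0.05, -0.2, -0.33], [0, 0, 0.3], -1],
    [[-0.1, -0.4, -0.33], [0, 0, 0.5], -1],
    [[-0.177, -0.644, -0.33], [0, 0, 1], -1],
    [[-0.177, -0.644, -0.33], [0, 0, 1], -1],
    [[-0.177, -0.644, -0.33], [0, 0, 1], -1],
    [[-0.177, -0.644, -0.33], [0, 0, 1], -1],
    [[-0.177, -0.644, -0.33], [0, 0, 1], -1],
    [[-0.177, -0.644, -0.33], [0, 0, 1], -1],
    [[-0.177, -0.644, -0.33], [0, 0, 1], -1],
    [[-0.177, -0.644, -0.33], [0, 0, 1], -1],
    [[-0.177, -0.644, -0.33], [0, 0, 1], -1],
    [[-0.177, -0.644, -0.33], [0, 0, 1], -1],
    [[-0.177, -0.644, -0.33], [0, 0, 1], -1],
  ],
)

```text
t: 4.4
ee_pos: [452.2, 0.9, 98.9]
orientation: [-2.423, -1.998, 0.002]
ft_force: [0.8, 1.1, -1.9]
width: 49.7
grasp_force: 30.0
```

```bash
python3 -c "
from h import *
to(454.5,-202.3,100,-1.837)"
```

```text
t 4.4 pos [452.2   0.9  98.9] yaw -0.192 d [-0.6635  0.1369 -0.0037] r [-5.0000e-04  9.0000e-04  1.0966e+00] F [ 0.8  1.1 -1.9] w 49.7 g 30.0
```

Request:
step_arm(
  deltas=[
    [[-0.66, 0.137, 0], [0, 0, 1], -1],
    [[-0.66, 0.137, 0], [0, 0, 1], -1],
    [[-0.66, 0.137, 0], [0, 0, 1], -1],
    [[-0.66, 0.137, 0], [0, 0, 1], -1],
    [[-0.66, 0.137, 0], [0, 0, 1], -1],
    [[-0.66, 0.137, 0], [0, 0, 1], -1],
    [[-0.66, 0.137, 0], [0, 0, 1], -1],
    [[-0.66, 0.137, 0], [0, 0, 1], -1],
    [[-0.66, 0.137, 0], [0, 0, 1], -1],
    [[-0.66, 0.137, 0], [0, 0, 1], -1],
    [[-0.66, 0.137, 0], [0, 0, 1], -1],
    [[-0.66, 0.137, 0], [0, 0, 1], -1],
    [[-0.66, 0.137, 0], [0, 0, 1], -1],
    [[-0.66, 0.137, 0], [0, 0, 1], -1],
  ],
)

```text
t: 5.57
ee_pos: [456.0, -201.1, 99.2]
orientation: [-3.137, 0.173, 0.001]
ft_force: [0.1, 0.4, -1.4]
width: 49.4
grasp_force: 30.0
```

```bash
python3 -c "
from h import *
snap('wrist','w2'); to(454.5,-202.3,60,-1.837)"
```

```text
t 5.6167 pos [ 456.  -201.1   99.2] yaw -1.681 d [-0.0044  0.0046  0.1308] r [-1.000e-04  5.000e-04  1.037e-01] F [ 0.2  0.4 -1.2] w 49.5 g 30.0
```

View pics/w2.png

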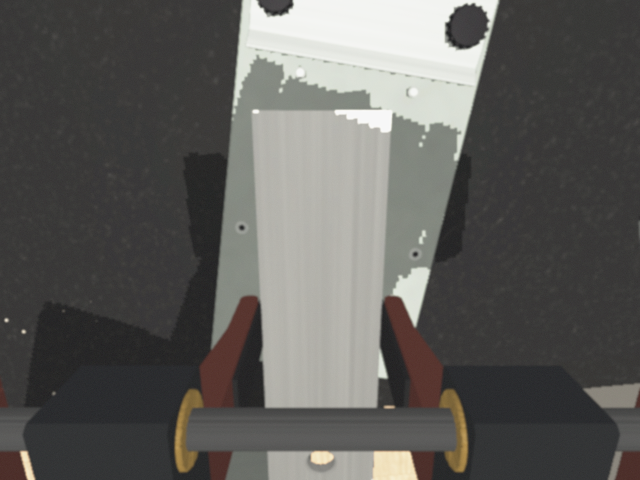

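The wrist view shows the plate pinched square. Its plain end runs from (253,110) to (392,110), the front locating pins are at (300,73) and (412,92), and the right screw is at (467,26).

```bash
python3 -c "
from h import *
a,b=[ray('w2',*p,25)[:2] for p in((300,73),(412,92))]
d=a-b; yaw=np.arctan2(-d[0],d[1]); u=np.array([np.cos(yaw),np.sin(yaw)]); m=(a+b)/2
print('pins',a,b,np.linalg.norm(d),yaw,'O from pins',m-50*u)
for y in(-.266,): u=np.array([np.cos(y),np.sin(y)]);print(m-50*u)
l,r=[ray('w2',*p,104.5)[:2] for p in((253,110),(392,110))]
e=(l+r)/2; o=get_obs();print('end',e,np.linalg.norm(l-r),'rel tcp',e-np.array(o['ee_pos'])[:2],'plate yaw',np.arctan2(-(l-r)[0],(l-r)[1]), 'tool yaw x',R.from_rotvec(o['orientation']).as_matrix()[:,0])
s,t=[ray('w2',*p,44)[:2] for p in((275,3),(467,26))]
print('screws',s,t,np.linalg.norm(s-t),np.arctan2(-(s-t)[0],(s-t)[1]),ray('w2',248,48,30),ray('w2',476,84,30))
"
```

```text
pins [ 562.68409    -202.89025542] [ 546.84410493 -260.79398784] 60.031219834310924 -0.26702439163079617 O from pins [ 506.53608163 -218.64899886]
[ 506.52259201 -218.69841015]
end [ 542.21108588 -212.20691894] 49.53099126438003 rel tcp [ 86.21965952 -11.1353181 ] plate yaw -0.1108829198183729 tool yaw x [ 9.93884941e-01 -1.10418258e-01 -7.30129416e-04]
screws [ 591.74914333 -195.89616168] [ 572.42381338 -283.63706949] 89.8439496116773 -0.21679304472718705 [ 576.69744653 -178.47252153   30.        ] [ 546.93076533 -292.7831866    30.        ]
```

```bash
python3 -c "
from h import *
to(458.8,-203.8,40,-1.838)"
```

```text
t 5.6167 pos [ 456.  -201.1   99.2] yaw -1.681 d [0.0105 0.008  0.1975] r [-1.000e-04  5.000e-04  1.044e-01] F [ 0.2  0.4 -1.2] w 49.5 g 30.0
```

Request:
step_arm(
  deltas=[
    [[0.01, 0.008, 0.1], [0, 0, 0.104], -1],
    [[0.01, 0.008, 0.197], [0, 0, 0.104], -1],
    [[0.01, 0.008, 0.197], [0, 0, 0.104], -1],
    [[0.01, 0.008, 0.197], [0, 0, 0.104], -1],
    [[0.01, 0.008, 0.197], [0, 0, 0.104], -1],
    [[0.01, 0.008, 0.197], [0, 0, 0.104], -1],
    [[0.01, 0.008, 0.197], [0, 0, 0.104], -1],
  ],
)

```text
t: 6.2
ee_pos: [459.9, -204.3, 42.0]
orientation: [3.112, -0.425, 0.004]
ft_force: [-0.8, 0.9, -1.4]
width: 49.6
grasp_force: 30.0
```

```bash
python3 -c "
from h import *
snap('wrist','w3'); to(458.8,-203.8,22.5,-1.838)"
```

```text
t 6.25 pos [ 459.8 -204.3   41.9] yaw -1.842 d [-0.0039 -0.0008  0.0647] r [ 0.0003 -0.0016 -0.003 ] F [-0.5  0.1 -1.4] w 49.5 g 30.0
```

View pics/w3.png

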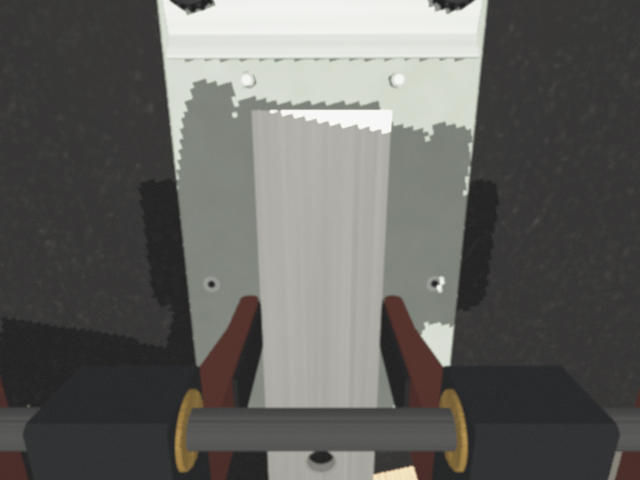

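The plate end's midpoint (322.5) matches the pins' midpoint, (248+397)/2 = 322.5, and the lip line is parallel to it. I'll lower the plate and slide it in part way.

Request:
step_arm(
  deltas=[
    [[0, 0, 0.063], [0, 0, -0.001], -1],
    [[0, 0, 0.063], [0, 0, -0.001], -1],
    [[0, 0, 0.063], [0, 0, -0.001], -1],
    [[0, 0, 0.063], [0, 0, -0.001], -1],
    [[0, 0, 0.063], [0, 0, -0.001], -1],
  ],
)

```text
t: 6.67
ee_pos: [459.4, -204.1, 22.4]
orientation: [3.113, -0.424, 0.001]
ft_force: [0.2, -0.1, -1.8]
width: 49.5
grasp_force: 30.0
```

```bash
python3 -c "
from h import *
to(507+.9646*0,-217,21.8,-1.838)"
```

```text
t 6.6667 pos [ 459.4 -204.1   22.4] yaw -1.842 d [ 0.1644 -0.0011  0.0022] r [ 0.0001 -0.0006 -0.0026] F [ 0.2 -0.1 -1.8] w 49.5 g 30.0
```

Request:
step_arm(
  deltas=[
    [[0.02, 0, 0.003], [0, 0, -0.002], -1],
    [[0.04, 0, 0.003], [0, 0, -0.002], -1],
    [[0.06, 0, 0.003], [0, 0, -0.002], -1],
    [[0.08, 0, 0.003], [0, 0, -0.002], -1],
    [[0.1, 0, 0.003], [0, 0, -0.002], -1],
    [[0.12, 0, 0.003], [0, 0, -0.002], -1],
    [[0.14, 0, 0.003], [0, 0, -0.002], -1],
    [[0.16, 0, 0.003], [0, 0, -0.002], -1],
    [[0.16, 0, 0.003], [0, 0, -0.002], -1],
    [[0.16, 0, 0.003], [0, 0, -0.002], -1],
  ],
)

```text
t: 7.5
ee_pos: [506.0, -217.1, 20.8]
orientation: [3.113, -0.42, 0.002]
ft_force: [1.6, 0.0, 0.0]
width: 49.4
grasp_force: 30.0
```

```bash
python3 -c "
from h import *
snap('wrist','w4');to(507+.9646*20.8,-217-.2638*20.8,21.3,-1.838)"
```

```text
t 7.55 pos [ 505.7 -217.    20.8] yaw -1.839 d [ 0.0734 -0.0012 -0.0016] r [ 0.0001 -0.0007 -0.0007] F [ 1.1 -0.3  1. ] w 49.5 g 30.0
```

View pics/w4.png

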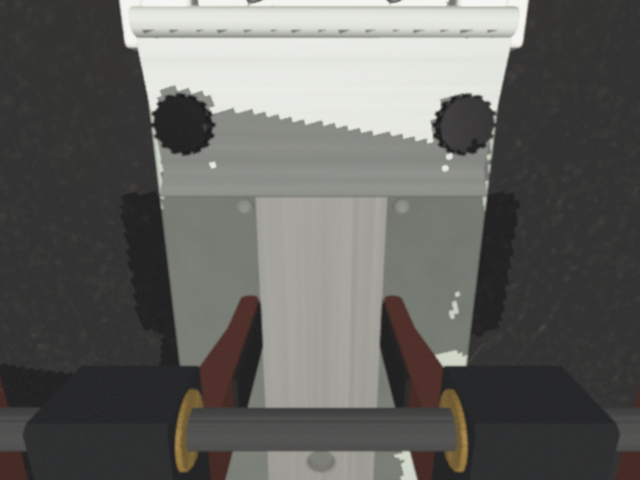

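The plate is under the leaf and centred between the pins: its edges are at 257 and 387, and the pins at 245 and 402. The leaf looks undisturbed. I'll push it home.

Request:
step_arm(
  deltas=[
    [[0.02, 0, 0], [0, 0, 0], -1],
    [[0.04, 0, 0], [0, 0, 0], -1],
    [[0.05, 0, 0], [0, 0, 0], -1],
    [[0.06, 0, 0], [0, 0, 0], -1],
    [[0.065, 0, 0], [0, 0, 0], -1],
    [[0.07, 0, 0], [0, 0, 0], -1],
    [[0.075, 0, 0], [0, 0, 0], -1],
    [[0.075, 0, 0], [0, 0, 0], -1],
    [[0.075, 0, 0], [0, 0, 0], -1],
  ],
)

```text
t: 8.3
ee_pos: [524.7, -222.1, 20.8]
orientation: [-3.113, 0.42, 0.007]
ft_force: [-7.7, 2.2, 9.2]
width: 50.1
grasp_force: 30.0
```

Request:
step_arm(
  deltas=[
    [[0.005, 0, -0.001], [0, 0, 0], -1],
    [[0.01, 0, -0.002], [0, 0, 0], -1],
    [[0.01, 0, -0.002], [0, 0, 0], -1],
    [[0.01, 0, -0.002], [0, 0, 0], -1],
    [[0.01, 0, -0.002], [0, 0, 0], -1],
  ],
)

```text
t: 8.72
ee_pos: [524.8, -222.1, 20.8]
orientation: [-3.111, 0.419, 0.016]
ft_force: [-15.5, 1.8, 12.4]
width: 49.3
grasp_force: 30.0
```

```bash
python3 -c "
from h import *
snap('wrist','w5');to(507+.9646*20.8,-217-.2638*20.8,21.3,-1.838)"
```

```text
t 8.7667 pos [ 524.8 -222.1   20.7] yaw -1.839 d [ 0.0078 -0.0006 -0.002 ] r [-0.0005  0.0069 -0.0004] F [-15.3   2.   11.9] w 49.7 g 30.0
```

View pics/w5.png

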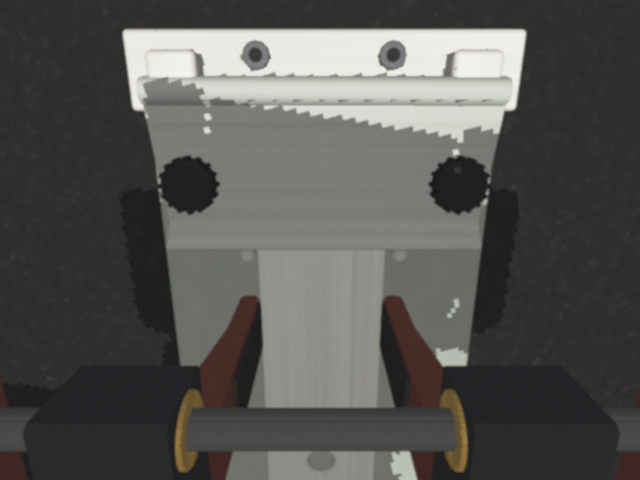

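The pushing force rises with no further motion, so the plate is against a hard stop. I'll check this by the distance from the hole at (321,461) to the front pins at (248,255) and (400,255), which should be 103 mm when home.

```bash
python3 -c "
from h import *
a,b=[ray('w5',*p,25)[:2] for p in((248,255),(400,255))]
h=ray('w5',321,461,26)[:2]; d=a-b; n=np.array([d[1],-d[0]])/np.linalg.norm(d)
r=(a+b)/2-h; print(np.linalg.norm(d),'along',r@n,'lat',r@d/np.linalg.norm(d))
"
```

```text
60.49472505370833 along 102.71669438528883 lat -1.2014271459161234
```

The distance is 102.7 mm, so the plate is home. I'll unload the push, open, lift, move back a little and close the empty fingers.

Request:
step_arm(
  deltas=[
    [[-0.006, 0, -0.002], [0, 0, 0], -1],
    [[-0.01, 0, -0.003], [0, 0, 0], -1],
    [[-0.01, 0, -0.003], [0, 0, 0], 1],
    [[-0.01, 0, -0.003], [0, 0, 0], 1],
    [[-0.01, 0, -0.003], [0, 0, 0], 1],
    [[-0.01, 0, -0.003], [0, 0, 0], 1],
    [[-0.01, 0, -0.003], [0, 0, 0], 1],
    [[-0.01, 0, -0.003], [0, 0, 0], 1],
    [[-0.01, 0, -0.05], [0, 0, 0], 1],
    [[-0.03, 0, -0.1], [0, 0, 0], 1],
    [[-0.06, 0, -0.1], [0, 0, 0], -1],
    [[-0.09, 0, -0.1], [0, 0, 0], -1],
    [[-0.09, 0, -0.1], [0, 0, 0], -1],
    [[-0.09, 0, -0.1], [0, 0, 0], -1],
    [[-0.09, 0, -0.1], [0, 0, 0], -1],
    [[-0.09, 0, -0.1], [0, 0, 0], -1],
    [[-0.09, 0, -0.1], [0, 0, 0], -1],
    [[-0.09, 0, -0.1], [0, 0, 0], -1],
    [[-0.09, 0, -0.1], [0, 0, 0], -1],
    [[-0.09, 0, -0.1], [0, 0, 0], -1],
  ],
)

```text
t: 10.43
ee_pos: [503.9, -216.4, 51.3]
orientation: [-3.113, 0.42, 0.0]
ft_force: [0.4, 0.9, 0.2]
width: 24.5
grasp_force: 0.0
```

```bash
python3 -c "
from h import *
snap('wrist','w6');to(507,-217,28,-1.838)"
```

```text
t 10.4833 pos [ 503.9 -216.4   51.3] yaw -1.839 d [ 0.0106 -0.0009  0.0778] r [ 0.     -0.     -0.0006] F [ 0.3 -0.2  0.7] w 20.9 g 0.0
```

View pics/w6.png

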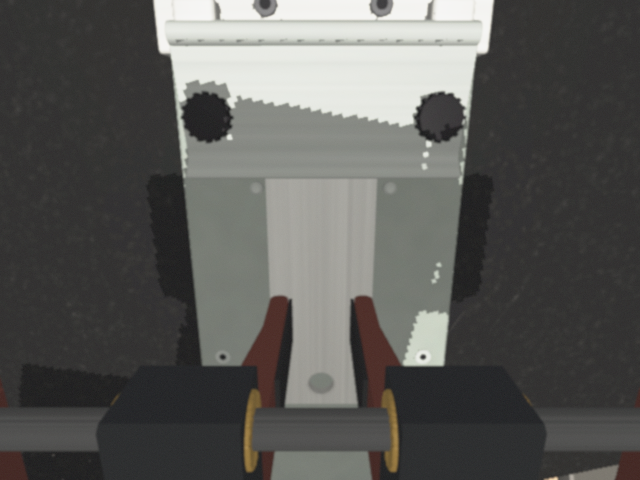

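The plate stayed straight after release, with pins at (256,188) and (390,188) and the hole at (321,383). The fingers are still closing over it, so I'll recheck the distance and bring them down.

```bash
python3 -c "
from h import *
a,b=[ray('w6',*p,25)[:2] for p in((256,188),(390,188))]
h=ray('w6',321,383,26)[:2]; d=a-b; n=np.array([d[1],-d[0]])/np.linalg.norm(d)
r=(a+b)/2-h; print(np.linalg.norm(d),'along',r@n,'lat',r@d/np.linalg.norm(d))
"
```

```text
60.68099271356296 along 102.54699181632328 lat -0.8937845861569255
```

Request:
step_arm(
  deltas=[
    [[0, 0, 0], [0, 0, 0], -1],
    [[0, 0, 0], [0, 0, 0], -1],
    [[0, 0, 0], [0, 0, 0], -1],
    [[0, 0, 0.04], [0, 0, 0], -1],
    [[0, 0, 0.06], [0, 0, 0], -1],
    [[0, 0, 0.07], [0, 0, 0], -1],
    [[0, 0, 0.075], [0, 0, 0], -1],
    [[0, 0, 0.08], [0, 0, 0], -1],
    [[0, 0, 0.08], [0, 0, 0], -1],
  ],
)

```text
t: 11.23
ee_pos: [503.6, -216.3, 27.0]
orientation: [-3.113, 0.42, 0.001]
ft_force: [0.6, -0.5, 0.5]
width: 0.7
grasp_force: 0.0
```

Request:
step_arm(
  deltas=[
    [[0, 0, 0.004], [0, 0, 0], -1],
    [[0, 0, 0.008], [0, 0, 0], -1],
    [[0, 0, 0.012], [0, 0, 0], -1],
    [[0, 0, 0.014], [0, 0, 0], -1],
    [[0, 0, 0.014], [0, 0, 0], -1],
    [[0, 0, 0.014], [0, 0, 0], -1],
  ],
)

```text
t: 11.73
ee_pos: [504.1, -216.5, 26.2]
orientation: [3.113, -0.42, 0.001]
ft_force: [-9.2, 4.4, 32.2]
width: 0.5
grasp_force: 16.3
```

The fingers press with 32 N and a slight push towards the stop. I'll take a last look before handing in.

Request:
step_arm(
  deltas=[
    [[0, 0, -0.001], [0, 0, 0], -1],
    [[0, 0, -0.001], [0, 0, 0], -1],
    [[0, 0, -0.001], [0, 0, 0], -1],
    [[0, 0, -0.001], [0, 0, 0], -1],
    [[0, 0, -0.001], [0, 0, 0], -1],
    [[0, 0, -0.001], [0, 0, 0], -1],
  ],
)

```text
t: 12.23
ee_pos: [504.0, -216.5, 26.2]
orientation: [3.113, -0.42, 0.001]
ft_force: [-7.5, 3.9, 28.7]
width: 0.6
grasp_force: 14.6
```

```bash
python3 -c "
from h import *
snap('wrist','w7');to(507,-217,26,-1.838)"
```

```text
t 12.2833 pos [ 504.  -216.5   26.2] yaw -1.839 d [ 0.0099 -0.001   0.0006] r [ 0.0001 -0.0005 -0.0006] F [-7.3  3.6 28.9] w 0.5 g 14.6
```

View pics/w7.png

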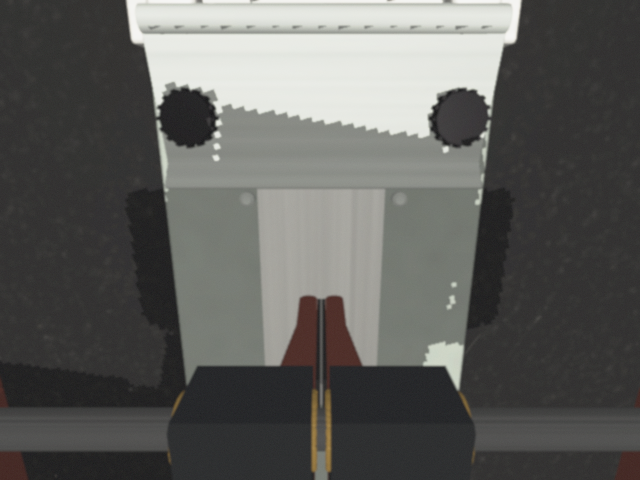

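The closed fingers bear on the plate's centre line at (322,300). The plate lies straight between the pins at (247,199) and (400,199), the leaf is down, and the force is steady at 29 N.

```bash
python3 -c "
from workcell import *
print(close_job())"
```

```text
the job is handed in; nothing more can be done
None
```

The plate is loaded plain end first under the leaf and fully home against the stop, the arm is still pressing it flat with about 29 N, and the job is handed in; the hand-in call returned no verdict.

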